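# Push the amber specimen puck out of the demoulding rack

## Robot

A 6-joint arm with a two-finger parallel gripper is mounted at the origin on the work surface. World frame = base frame: x ahead of the robot, y to its left, z up, the work surface at z = 0. Lengths are in m, angles in degrees, forces in N, time in s.
With the tool pointing down it reaches from about 0.35 to 0.875 m from the base axis. Payload 4.2 kg.
Tool frame: the origin (TCP) lies at the very end of the fingers, on their centre line; the grasp point (between the pads) lies 19 mm behind it (r.hold_point_z is the distance from the TCP to the grasp point, in m); z points along the fingers, y is the direction in which the jaws open and shut (so a half turn about z gives the same grasp; the last joint's range is limited). The gripper opens to 87 mm and grips with 3 to 60 N. Pads are 19 mm wide; open, the fingers measure 117 mm over their backs; the gripper's body (75 mm by 190 mm) begins 51 mm behind the grasp point.
Start: joints at [-51.704, 22.042, 0.453, 0, -68.411, -14.817], TCP at [0.249, -0.573, 0.187] pointing down, gripper open.
Joint ranges: [-179.83, 179.83], [-69.29, 118.12], [-61.27, 80.66], [-181.25, 117.63], [-171.15, -9.14], [-177.46, 177.46]. Speed limits (degrees/s): [159.86, 159.86, 180, 180, 180, 180].

## Interface

Orientations are given as a 3x3 rotation matrix whose columns are the frame's x, y, z axes.
In Python, from station import r, cams, ticket gives the robot as it stands.
- The arm moves only by the tool drive_tool, never from a script. Its argument "deltas" is a list of rows, each an object of numbers: "dx", "dy", "dz": the shift along the tool's x, y, z in m; "wx", "wy", "wz": the turn, a rotation vector about the tool's x, y, z in degrees. A call has 1 to 20 rows; each row is the pose to reach, as a shift and turn from the pose commanded when the call began, along the tool's axes at that moment; what a row does not reach only later rows make up. A row lasts 1/10 s, in which the tool goes at most 50 mm and 8.59 degrees, less where a joint would pass 70% of its speed; a pose out of reach is approached as far as the arm can. A call with a gripper value outside its range is refused whole. "gripper" is the opening, from 0 (shut) to 1 (fully open), set as the call begins (left out, the last holds). The fingers move at their own pace and stop on an object; the grip force is fixed at half the most. Time passes only in rows, so rows that repeat a pose let the fingers close. It gives the time, the measured TCP pose, the force and the opening at its end, in the units of the state.
- r.sense(): the state, without advancing time (a new reading comes with each control period).
- cams.capture(name): name is "scene" or "side" or "wrist"; returns the picture (480x640x3 uint8, red, green, blue); there is no depth.
- cams.camera_model(name): a dict with "intrinsics" (3x3 intrinsics, pixels), "extrinsics" (4x4, takes a point from world to camera coordinates); the wrist camera has in their place "T_tool_cam" (4x4, takes a point from camera to tool coordinates, whose origin is the TCP and whose axes are the flange's). Camera axes: x right, y down, z forward; pixel columns grow to the right and rows downward; lengths in m; the calibration is good to about 2 mm. A picture is of the moment at which its call begins: read the wrist's pose just before it. camera_model takes no time and is no camera call.
- ticket.finish_job(): hands the job in, once; it reports no verdict.
The state is a dict: "time_s": time; "joints": joint angles; "joint_velocities": joint speeds; "effort": joint torques, N m; "tcp_pos": TCP position; "ee_rot": TCP orientation; "wrist_force": force on the tool from outside, world axes, zero at the start; "moment": the same for the moment, N m; "gripper_width": opening from 0.0 (shut) to 1.0 (fully open).
Only numpy, scipy, OpenCV 4.12 (cv2) and the standard library are available. Lean on these libraries where they do the work, as an engineer would, in place of code of your own. Each camera call takes 0.05 s, during which the arm holds its last target.

## Task

Take the ejector rod out of its black stand and push the amber resin puck down out of its bore in the demoulding rack, so that it drops into the catch pocket below. Push until the rod's collar rests on the rack, then let go and leave the rod standing upright in that bore. Leave the green and the blue puck seated.

Things in the scene. Friction and masses are not known exactly. Their poses are not given: they have to be found in the camera images.
- amber_c (a point): Centre of the amber resin puck, a flat disc 34 mm wide, 16 mm high, z up. It sits coaxially in one of 3 vertical through bores (36 mm wide, in a row 58 mm apart) of a fixed aluminium rack, 184 x 64 mm, top 86 mm above the bench. Its top is 8 mm below the rack's top. Sprung balls under its edge hold it: 5 to 15 N pushes it past. Which bore holds which puck varies.
- green_c (a point): Centre of the green puck: same size, held alike in another bore of the rack. The bored plate is 36 mm thick (underside 50 mm above the bench). Pushed down past the balls (about 20 mm) a puck drops free, some 35 mm into a white catch pocket (51 mm square, floor 4 mm above the bench) straight under each bore.
- blue_c (a point): Centre of the blue puck: same size, held alike in the remaining bore of the rack. All three pucks start with their centres about 70 mm above the bench.
- rod_grip (a point): Middle of the ejector rod's round white grip (24 mm wide, 80 long); z up the rod. 90 mm below: the foot of the steel shaft (18 wide, 44 long). 46 mm below: underside of the stop collar (52 wide, 6 thick). 120 g. Starts upright in a fixed black stand 76 mm square, 55 high: shaft in its socket, collar on top. Collar on the rack: foot 8 mm below the plate's underside, this point 132 mm above the bench.
Things that resemble listed ones, but are neither listed nor needed, are in the scene too. What is shaped like the part that bears amber_c but pink is not meant.

How it is judged:
By the outcome, as a careful person would: the job done as asked, in the order asked, and still so for the second after the job is handed in, with the robot touching nothing.
It also fails if it takes over 38 s, if anything falls off the work surface, if the arm or the gripper's body presses on something with over 40 N, if the wrist force passes 120 N, or if a joint passes its speed limit or range.

## Working session

There is one attempt and no reset: what is moved stays moved. The work goes in short steps, Python scripts to look and compute and a tool call to move; the robot and the scene stay as the last step left them, time stands still between calls to the robot, and variables do not carry over. Pictures are saved under pics/ and viewed, and the job is handed in when it is done.

Besides the shell and the picture viewer there is one more tool, called after "Request:" as a command line: name --argument value ..., lists and objects as JSON in quotes. drive_tool: Moves the arm, as the interface text tells. Its arguments: {"type":"object","properties":{"deltas":{"type":"array","items":{"type":"object","properties":{"dx":{"type":"number"},"dy":{"type":"number"},"dz":{"type":"number"},"wx":{"type":"number"},"wy":{"type":"number"},"wz":{"type":"number"}}}},"gripper":{"type":"number"}},"required":["deltas"]}

```bash
ls; mkdir -p pics; python3 - <<'E'
from station import r,cams
import cv2,numpy as np
s=r.sense();print(s['time_s'],s['tcp_pos'],s['ee_rot'],r.hold_point_z,s['gripper_width'])
for n in("scene","side","wrist"):
    im=cams.capture(n);cv2.imwrite(f"pics/{n}0.png",im[:,:,::-1])
    m=cams.camera_model(n);print(n,{k:np.round(v,4).tolist() if not isinstance(v,str) else v for k,v in m.items()})
print(r.sense()['time_s'])
E
```

```text
pics
0.0 [ 0.24875268 -0.57260722  0.1854323 ] [[-9.17278514e-01 -3.98245077e-01 -9.93404237e-04]
 [-3.98246302e-01  9.17276299e-01  2.01860164e-03]
 [ 1.07327997e-04  2.24723947e-03 -9.99997469e-01]] 0.0187 0.9997356103159183
scene {'intrinsics': [[484.7499, 0.0, 310.5187], [0.0, 484.7499, 241.279], [0.0, 0.0, 1.0]], 'extrinsics': [[0.161, 0.9869, -0.0087, -0.0643], [0.5449, -0.0962, -0.8329, -0.2102], [-0.8229, 0.1294, -0.5533, 1.2147], [0.0, 0.0, 0.0, 1.0]]}
side {'intrinsics': [[554.9935, 0.0, 311.6866], [0.0, 554.9935, 237.1309], [0.0, 0.0, 1.0]], 'extrinsics': [[-0.9997, -0.0249, -0.0055, 0.5157], [-0.0128, 0.6752, -0.7376, 0.0933], [0.0221, -0.7373, -0.6753, 0.8357], [0.0, 0.0, 0.0, 1.0]]}
wrist {'intrinsics': [[339.532, 0.0, 323.4939], [0.0, 339.532, 238.4434], [0.0, 0.0, 1.0]], 'T_tool_cam': [[0.0006, -0.953, -0.3029, 0.0834], [1.0, 0.0007, -0.0001, 0.0], [0.0003, -0.3029, 0.953, -0.198], [0.0, 0.0, 0.0, 1.0]]}
0.15
```

View pics/scene0.png

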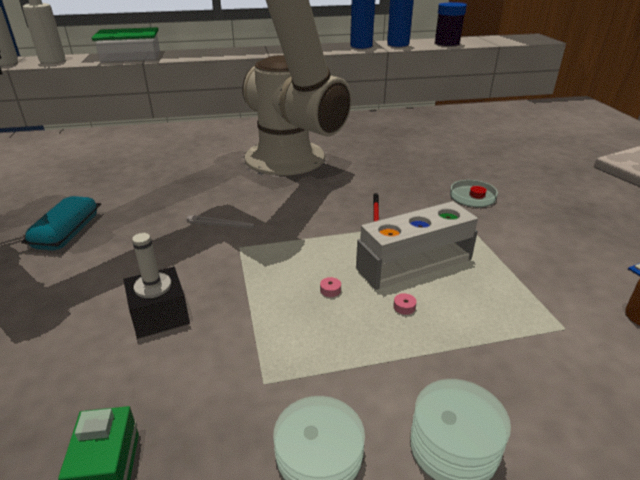

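View pics/side0.png

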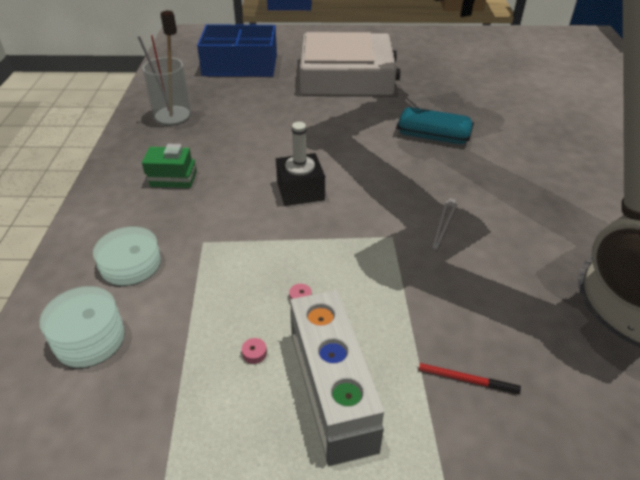

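View pics/wrist0.png

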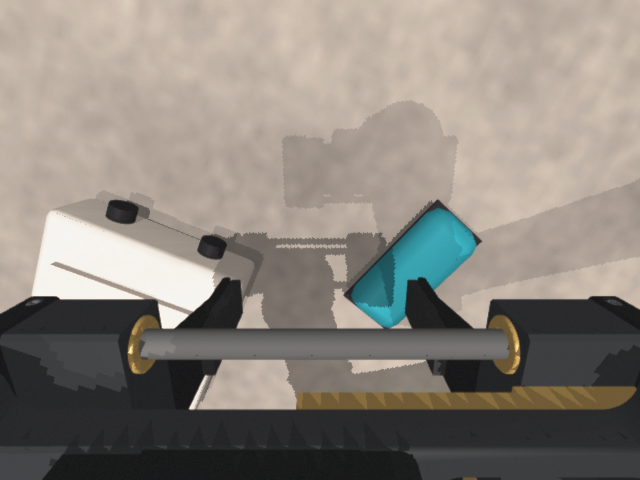

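The scene and side views show the rod in its black stand at scene (148,262) and side (299,150). The possible "amber" discs are:
- orange disc in the rack: scene (389,231), side (320,316). This is my choice, since it's amber and sits in a bore.
- loose pink pucks: scene (331,287) and (405,303)
- red item in a dish: scene (478,191)

I'll check that choice in a close crop and measure.

```bash
cat > h.py <<'E'
import numpy as np,cv2
from station import r,cams
def cam(n,s=None):
    m=cams.camera_model(n);K=np.array(m['intrinsics'])
    if n=='wrist':
        T=np.eye(4);T[:3,:3]=s['ee_rot'];T[:3,3]=s['tcp_pos'];E=np.linalg.inv(T@np.array(m['T_tool_cam']))
    else:E=np.array(m['extrinsics'])
    return K,E
def ray(c,px):
    K,E=c;R,t=E[:3,:3],E[:3,3];d=R.T@np.linalg.solve(K,[px[0],px[1],1.]);return -R.T@t,d/np.linalg.norm(d)
def onz(c,px,z):
    o,d=ray(c,px);return o+d*(z-o[2])/d[2]
def tri(rs):
    A=0;b=0
    for o,d in rs:
        P=np.eye(3)-np.outer(d,d);A=A+P;b=b+P@o
    return np.linalg.solve(A,b)
def proj(c,p):
    K,E=c;q=K@(E[:3,:3]@np.array(p)+E[:3,3]);return q[:2]/q[2]
E
python3 - <<'E'
from h import *
ims={n:cv2.imread(f'pics/{n}0.png') for n in('scene','side')}
def blobs(im,lo,hi,roi):
    h=cv2.cvtColor(im,cv2.COLOR_BGR2HSV);m=cv2.inRange(h,lo,hi);z=np.zeros_like(m);x0,y0,x1,y1=roi;z[y0:y1,x0:x1]=m[y0:y1,x0:x1]
    n,_,st,ce=cv2.connectedComponentsWithStats(z);i=1+np.argmax(st[1:,4]);return ce[i],st[i]
rois={'scene':(355,200,480,250),'side':(295,290,385,415)}
for nm,lo,hi in(('amber',(8,150,100),(22,255,255)),('blue',(110,120,60),(130,255,255)),('green',(45,120,50),(75,255,255))):
    rs=[]
    for n in ims:
        c,st=blobs(ims[n],lo,hi,rois[n]);C=cam(n);rs.append(ray(C,c));print(nm,n,c.round(1),st,'z78',onz(C,c,.078).round(4),'z86',onz(C,c,.086).round(4))
    print(' tri',tri(rs).round(4))
a=cv2.resize(ims['scene'][215:345,110:205],None,fx=4,fy=4,interpolation=cv2.INTER_CUBIC)
b=cv2.resize(ims['side'][110:210,260:340],None,fx=5,fy=5,interpolation=cv2.INTER_CUBIC)
c=np.zeros((525,790,3),np.uint8);c[:520,:380]=a;c[:500,385:785]=b;cv2.imwrite('pics/rod.png',c)
a=cv2.resize(ims['scene'][195:295,350:485],None,fx=3,fy=3,interpolation=cv2.INTER_CUBIC)
b=cv2.resize(ims['side'][280:470,280:390],None,fx=3,fy=3,interpolation=cv2.INTER_CUBIC)
c=np.zeros((575,790,3),np.uint8);c[:300,:405]=a;c[:570,410:740]=b;cv2.imwrite('pics/rack.png',c)
E
```

```text
amber scene [389.2 231.9] [380 229  19   7 103] z78 [0.4972 0.1125 0.078 ] z86 [0.5092 0.1081 0.086 ]
amber side [320.3 316. ] [309 309  24  15 283] z78 [0.5016 0.1069 0.078 ] z86 [0.5016 0.1135 0.086 ]
 tri [0.5019 0.1104 0.0816]
blue scene [419.4 223.3] [411 221  18   6  72] z78 [0.4806 0.169  0.078 ] z86 [0.4929 0.1636 0.086 ]
blue side [332.7 352.4] [320 344  26  18 343] z78 [0.4858 0.1633 0.078 ] z86 [0.486  0.1691 0.086 ]
 tri [0.486  0.1664 0.0818]
green scene [448.4 215.6] [440 213  17   6  57] z78 [0.4652 0.2258 0.078 ] z86 [0.4778 0.2193 0.086 ]
green side [346.3 393.9] [334 384  27  21 383] z78 [0.4705 0.2199 0.078 ] z86 [0.4709 0.2249 0.086 ]
 tri [0.4709 0.2226 0.0818]
```

View pics/rod.png

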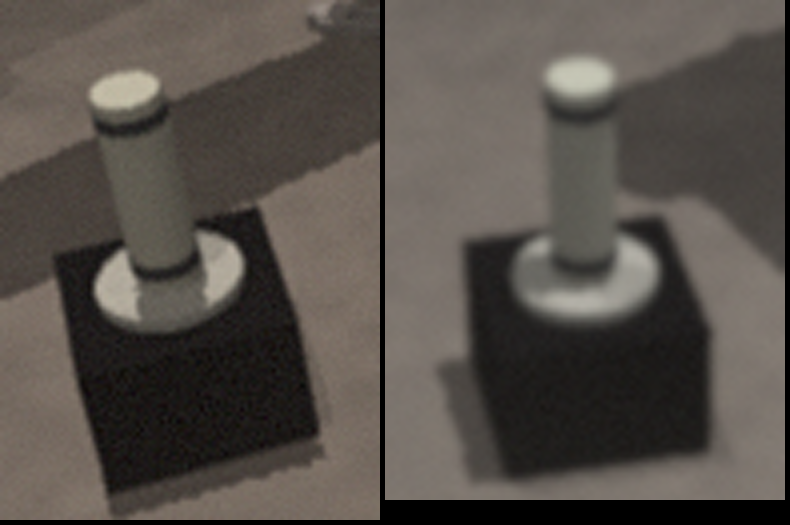

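View pics/rack.png

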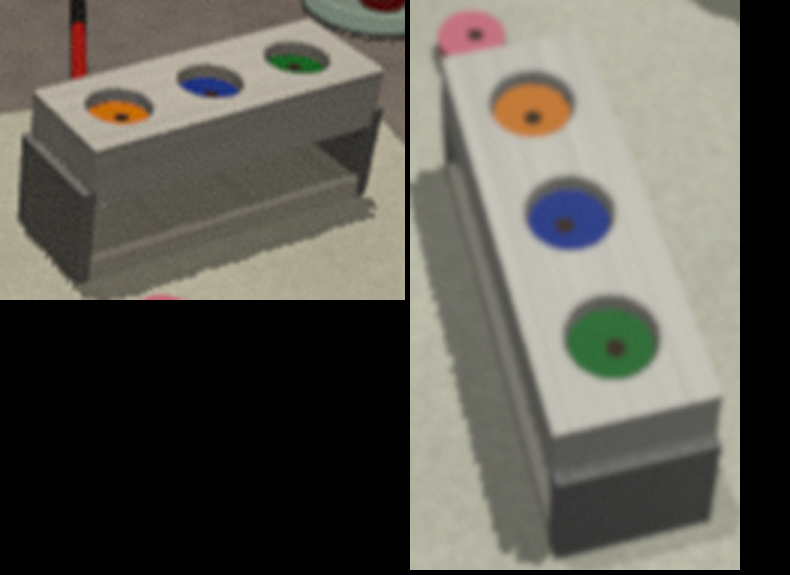

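```bash
python3 - <<'E'
from h import *
S=cam('scene');D=cam('side')
print('top',onz(S,(141.25,237.8),.141),onz(D,(299,125.6),.141),tri([ray(S,(141.25,237.8)),ray(D,(299,125.6))]))
print('collar',onz(S,(152.5,284.5),.061),onz(D,(300,165),.061),tri([ray(S,(152.5,284.5)),ray(D,(300,165))]))
E
```

```text
top [ 0.54775219 -0.25401433  0.141     ] [ 0.54284347 -0.25355857  0.141     ] [ 0.54325247 -0.25542648  0.1390199 ]
collar [ 0.54813236 -0.25394167  0.061     ] [ 0.54268236 -0.2524145   0.061     ] [ 0.54318203 -0.25546575  0.05803622]
```

```bash
cat >> h.py <<'E'
def delta(goal):
    s=r.sense();d=s['ee_rot'].T@(np.array(goal)-s['tcp_pos']);print('t',s['time_s'],'tool delta',d.round(4),'tcp',s['tcp_pos'].round(4),'F',np.round(s['wrist_force'],1));return d
E
python3 -c "
from h import *
delta((.544,-.255,.225))"
```

```text
t 0.15 tool delta [-0.3973  0.174  -0.039 ] tcp [ 0.2488 -0.5728  0.1857] F [-0.  -0.4 -0.8]
```

Request:
drive_tool --deltas '[{"dx":-0.01,"dy":0.004,"dz":-0.005},{"dx":-0.035,"dy":0.015,"dz":-0.012},{"dx":-0.07,"dy":0.03,"dz":-0.02},{"dx":-0.105,"dy":0.046,"dz":-0.03},{"dx":-0.14,"dy":0.061,"dz":-0.039},{"dx":-0.175,"dy":0.077,"dz":-0.039},{"dx":-0.21,"dy":0.092,"dz":-0.039},{"dx":-0.245,"dy":0.107,"dz":-0.039},{"dx":-0.28,"dy":0.123,"dz":-0.039},{"dx":-0.315,"dy":0.138,"dz":-0.039},{"dx":-0.345,"dy":0.151,"dz":-0.039},{"dx":-0.37,"dy":0.162,"dz":-0.039},{"dx":-0.387,"dy":0.17,"dz":-0.039},{"dx":-0.397,"dy":0.174,"dz":-0.039},{"dx":-0.397,"dy":0.174,"dz":-0.039},{"dx":-0.397,"dy":0.174,"dz":-0.039}]' --gripper 1

```text
schema error: expected keys dx, dy, dz, wx, wy, wz
```

```bash
python3 - <<'E'
from h import *
s=r.sense();im=cams.capture('wrist')[:,:,::-1].copy();cv2.imwrite('pics/w1.png',im)
C=cam('wrist',s);delta((.544,-.255,.225))
for p in((.544,-.255,.141),(.544,-.255,.061)):print(proj(C,p))
E
```

```text
t 0.2 tool delta [-0.3973  0.174  -0.0389] tcp [ 0.2489 -0.5729  0.1859] F [ 0.8 -0.8 -0.3]
[479.75484486 584.6849666 ]
[453.40148476 508.32656297]
```

View pics/w1.png

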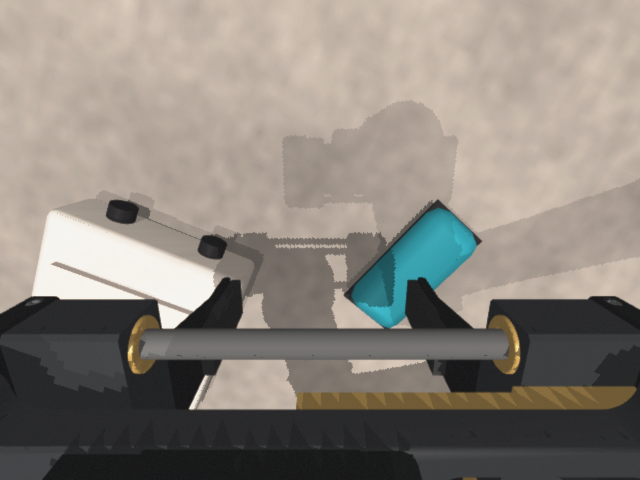

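All six keys are needed in every row, so the move was refused and the view hasn't changed. I'll resend it.

Request:
drive_tool --deltas '[{"dx":-0.01,"dy":0.004,"dz":-0.005,"wx":0,"wy":0,"wz":0},{"dx":-0.035,"dy":0.015,"dz":-0.012,"wx":0,"wy":0,"wz":0},{"dx":-0.07,"dy":0.03,"dz":-0.02,"wx":0,"wy":0,"wz":0},{"dx":-0.105,"dy":0.046,"dz":-0.03,"wx":0,"wy":0,"wz":0},{"dx":-0.14,"dy":0.061,"dz":-0.039,"wx":0,"wy":0,"wz":0},{"dx":-0.175,"dy":0.077,"dz":-0.039,"wx":0,"wy":0,"wz":0},{"dx":-0.21,"dy":0.092,"dz":-0.039,"wx":0,"wy":0,"wz":0},{"dx":-0.245,"dy":0.107,"dz":-0.039,"wx":0,"wy":0,"wz":0},{"dx":-0.28,"dy":0.123,"dz":-0.039,"wx":0,"wy":0,"wz":0},{"dx":-0.315,"dy":0.138,"dz":-0.039,"wx":0,"wy":0,"wz":0},{"dx":-0.345,"dy":0.151,"dz":-0.039,"wx":0,"wy":0,"wz":0},{"dx":-0.37,"dy":0.162,"dz":-0.039,"wx":0,"wy":0,"wz":0},{"dx":-0.387,"dy":0.17,"dz":-0.039,"wx":0,"wy":0,"wz":0},{"dx":-0.397,"dy":0.174,"dz":-0.039,"wx":0,"wy":0,"wz":0},{"dx":-0.397,"dy":0.174,"dz":-0.039,"wx":0,"wy":0,"wz":0},{"dx":-0.397,"dy":0.174,"dz":-0.039,"wx":0,"wy":0,"wz":0}]' --gripper 1

```text
time_s: 1.8
tcp_pos: [0.5434, -0.2559, 0.2256]
ee_rot: [[-0.917, -0.398, -0.0], [-0.398, 0.917, -0.0], [0.0, 0.0, -1.0]]
wrist_force: [0.2, -0.2, 0.5]
gripper_width: 0.998
```

```bash
python3 - <<'E'
from h import *
s=r.sense();im=cams.capture('wrist')[:,:,::-1].copy();cv2.imwrite('pics/w2.png',im)
C=cam('wrist',s);delta((.544,-.255,.225))
for p in((.544,-.255,.141),(.544,-.255,.061)):print(proj(C,p))
E
```

```text
t 1.85 tool delta [-0.0012  0.0007  0.0006] tcp [ 0.5432 -0.2561  0.2256] F [ 0.1 -0.2 -0. ]
[324.11133842 232.41887373]
[324.00262749 211.51302388]
```

View pics/w2.png

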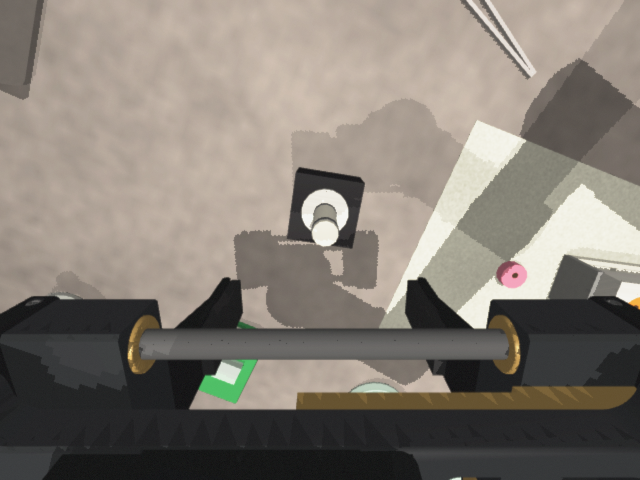

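Wrist view: the rod top is at (325,233), predicted (324,232), so the rod is centred. The stand is under it at (326,210), and the open fingers straddle it clear of everything. I'll descend and grip.

Request:
drive_tool --deltas '[{"dx":-0.001,"dy":0.001,"dz":0.01,"wx":0,"wy":0,"wz":0},{"dx":-0.001,"dy":0.001,"dz":0.03,"wx":0,"wy":0,"wz":0},{"dx":-0.001,"dy":0.001,"dz":0.055,"wx":0,"wy":0,"wz":0},{"dx":-0.001,"dy":0.001,"dz":0.08,"wx":0,"wy":0,"wz":0},{"dx":-0.001,"dy":0.001,"dz":0.105,"wx":0,"wy":0,"wz":0},{"dx":-0.001,"dy":0.001,"dz":0.125,"wx":0,"wy":0,"wz":0},{"dx":-0.001,"dy":0.001,"dz":0.136,"wx":0,"wy":0,"wz":0},{"dx":-0.001,"dy":0.001,"dz":0.14,"wx":0,"wy":0,"wz":0},{"dx":-0.001,"dy":0.001,"dz":0.14,"wx":0,"wy":0,"wz":0}]' --gripper 1

```text
time_s: 2.75
tcp_pos: [0.5442, -0.2545, 0.0854]
ee_rot: [[-0.917, -0.398, -0.0], [-0.398, 0.917, -0.0], [0.0, 0.0, -1.0]]
wrist_force: [-0.2, 0.1, 0.2]
gripper_width: 1.003
```

Request:
drive_tool --deltas '[{"dx":0,"dy":0,"dz":0,"wx":0,"wy":0,"wz":0},{"dx":0,"dy":0,"dz":0,"wx":0,"wy":0,"wz":0},{"dx":0,"dy":0,"dz":0,"wx":0,"wy":0,"wz":0},{"dx":0,"dy":0,"dz":0,"wx":0,"wy":0,"wz":0},{"dx":0,"dy":0,"dz":0,"wx":0,"wy":0,"wz":0},{"dx":0,"dy":0,"dz":0,"wx":0,"wy":0,"wz":0},{"dx":0,"dy":0,"dz":0,"wx":0,"wy":0,"wz":0},{"dx":0,"dy":0,"dz":0,"wx":0,"wy":0,"wz":0}]' --gripper 0

```text
time_s: 3.55
tcp_pos: [0.5443, -0.2541, 0.0855]
ee_rot: [[-0.917, -0.398, -0.0], [-0.398, 0.917, 0.0], [0.0, 0.0, -1.0]]
wrist_force: [0.1, -0.1, 0.8]
gripper_width: 0.352
```

Request:
drive_tool --deltas '[{"dx":0,"dy":0,"dz":0,"wx":0,"wy":0,"wz":0},{"dx":0,"dy":0,"dz":0,"wx":0,"wy":0,"wz":0},{"dx":0,"dy":0,"dz":0,"wx":0,"wy":0,"wz":0},{"dx":0,"dy":0,"dz":0,"wx":0,"wy":0,"wz":0}]' --gripper 0

```text
time_s: 3.95
tcp_pos: [0.5443, -0.2541, 0.0855]
ee_rot: [[-0.917, -0.398, -0.0], [-0.398, 0.917, 0.0], [0.0, 0.0, -1.0]]
wrist_force: [-0.6, 0.2, 0.0]
gripper_width: 0.265
```

Request:
drive_tool --deltas '[{"dx":0,"dy":0,"dz":-0.004,"wx":0,"wy":0,"wz":0},{"dx":0,"dy":0,"dz":-0.014,"wx":0,"wy":0,"wz":0},{"dx":0,"dy":0,"dz":-0.03,"wx":0,"wy":0,"wz":0},{"dx":0,"dy":0,"dz":-0.05,"wx":0,"wy":0,"wz":0},{"dx":0,"dy":0,"dz":-0.075,"wx":0,"wy":0,"wz":0},{"dx":-0.001,"dy":0.002,"dz":-0.1,"wx":0,"wy":0,"wz":0},{"dx":-0.006,"dy":0.011,"dz":-0.122,"wx":0,"wy":0,"wz":0},{"dx":-0.015,"dy":0.03,"dz":-0.14,"wx":0,"wy":0,"wz":0},{"dx":-0.028,"dy":0.056,"dz":-0.145,"wx":0,"wy":0,"wz":0},{"dx":-0.043,"dy":0.086,"dz":-0.145,"wx":0,"wy":0,"wz":0},{"dx":-0.058,"dy":0.116,"dz":-0.145,"wx":0,"wy":0,"wz":0},{"dx":-0.073,"dy":0.146,"dz":-0.145,"wx":0,"wy":0,"wz":0},{"dx":-0.09,"dy":0.18,"dz":-0.145,"wx":0,"wy":0,"wz":0},{"dx":-0.107,"dy":0.213,"dz":-0.145,"wx":0,"wy":0,"wz":0},{"dx":-0.123,"dy":0.245,"dz":-0.145,"wx":0,"wy":0,"wz":0},{"dx":-0.139,"dy":0.277,"dz":-0.145,"wx":0,"wy":0,"wz":0},{"dx":-0.153,"dy":0.305,"dz":-0.145,"wx":0,"wy":0,"wz":0},{"dx":-0.165,"dy":0.329,"dz":-0.145,"wx":0,"wy":0,"wz":0},{"dx":-0.173,"dy":0.345,"dz":-0.145,"wx":0,"wy":0,"wz":0},{"dx":-0.176,"dy":0.351,"dz":-0.145,"wx":0,"wy":0,"wz":0}]' --gripper 0

```text
time_s: 5.95
tcp_pos: [0.5659, 0.1393, 0.2309]
ee_rot: [[-0.917, -0.4, 0.0], [-0.4, 0.917, 0.0], [-0.0, 0.0, -1.0]]
wrist_force: [-1.2, -1.6, -2.1]
gripper_width: 0.271
```

Request:
drive_tool --deltas '[{"dx":0,"dy":0,"dz":0,"wx":0,"wy":0,"wz":0},{"dx":0,"dy":0,"dz":0,"wx":0,"wy":0,"wz":0},{"dx":0,"dy":0,"dz":0,"wx":0,"wy":0,"wz":0}]' --gripper 0

```text
time_s: 6.25
tcp_pos: [0.5659, 0.1368, 0.2307]
ee_rot: [[-0.918, -0.397, -0.0], [-0.397, 0.918, -0.0], [0.0, -0.0, -1.0]]
wrist_force: [0.6, 0.5, -0.9]
gripper_width: 0.26
```

```bash
python3 - <<'E'
from h import *
s=r.sense();im=cams.capture('wrist')[:,:,::-1].copy();cv2.imwrite('pics/w3.png',im)
s2=r.sense()
import pickle;pickle.dump(s,open('s3.pkl','wb'))
print(s['time_s'],s['tcp_pos'],s2['tcp_pos'],s['joints'],s['wrist_force'],s['gripper_width'])
for n in('scene','side'):cv2.imwrite(f'pics/{n}3.png',cams.capture(n)[:,:,::-1])
E
```

```text
6.25 [0.56588093 0.13682666 0.23068564] [0.56591491 0.1368693  0.23067146] [ 2.95274785e+01  1.62947098e+01 -1.61010620e+00  5.93216128e-03
 -7.21048042e+01 -9.61249339e+01] [ 0.63387615  0.45201059 -0.90220954] 0.2600391643980514
```

View pics/w3.png

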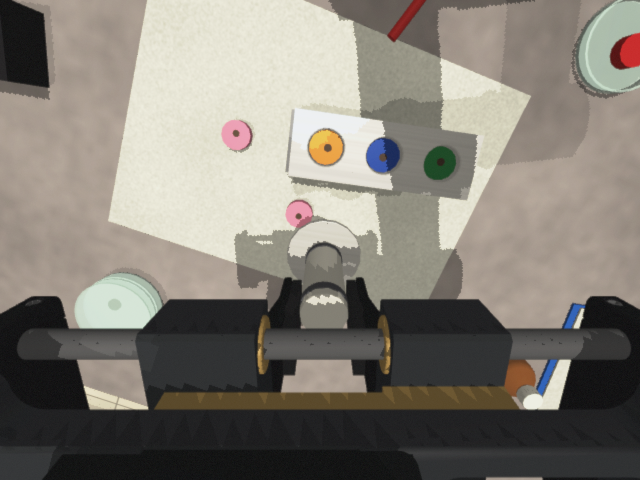

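View pics/side3.png

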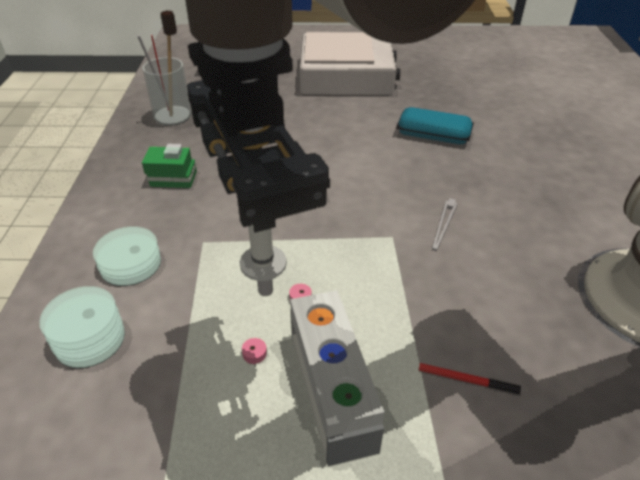

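View pics/scene3.png

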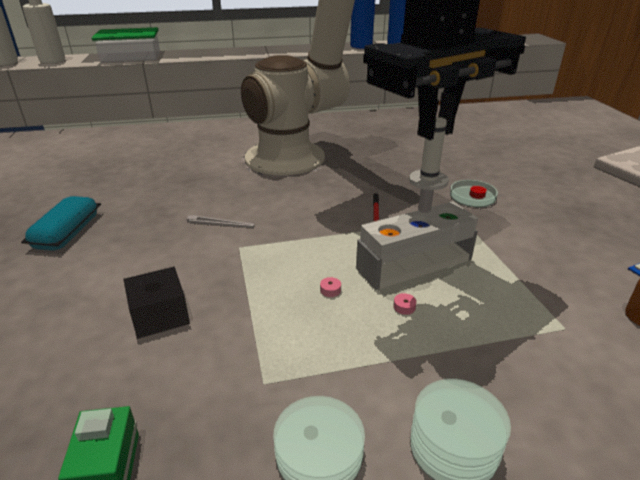

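Wrist view: amber is at about (326,148), blue (382,155) and green (440,163), with loose pink pucks at (236,135) and (299,213). The rod is held upright and the stand is empty. Next I'll refine the bore centre and check where the rod sits in the hand.

```bash
python3 - <<'E'
from h import *
import pickle
s=pickle.load(open('s3.pkl','rb'));C=cam('wrist',s);im=cv2.imread('pics/w3.png')
h=cv2.cvtColor(im,cv2.COLOR_BGR2HSV)
P=[]
for nm,lo,hi in(('amber',(8,100,60),(28,255,255)),('blue',(105,100,30),(130,255,255)),('green',(45,80,20),(85,255,255))):
    m=cv2.inRange(h,lo,hi);m[:,:280]=0;m[:,480:]=0;m[:100]=0;m[200:]=0
    m=cv2.morphologyEx(m,cv2.MORPH_CLOSE,np.ones((7,7)))
    ct=max(cv2.findContours(m,cv2.RETR_EXTERNAL,cv2.CHAIN_APPROX_NONE)[0],key=cv2.contourArea)
    e=cv2.fitEllipse(cv2.convexHull(ct));p=onz(C,e[0],.078);P.append(p);print(nm,e,p.round(4),onz(C,e[0],.086).round(4))
P=np.array(P);print(np.linalg.norm(np.diff(P,axis=0),axis=1),'mean centre',P.mean(0))
# white rack top outline
print('tcp',s['tcp_pos'])
for n in('scene','side'):
    c=cam(n)
    for z in(.246+.04,.246-.046,.246-.09):print(n,z,proj(c,[*s['tcp_pos'][:2],z]).round(1))
    for g in((.502,.110,.086),(.486,.1665,.086),(.471,.2225,.086)):print('  bore',proj(c,g).round(1))
a=cv2.resize(cv2.imread('pics/scene3.png')[110:240,370:480],None,fx=4,fy=4,interpolation=cv2.INTER_CUBIC)
b=cv2.resize(cv2.imread('pics/side3.png')[210:310,220:315],None,fx=4,fy=4,interpolation=cv2.INTER_CUBIC)
k=cv2.resize(im[100:205,275:485],None,fx=2,fy=2,interpolation=cv2.INTER_CUBIC)
o=np.zeros((600,800,3),np.uint8);o[:520,:440]=a;o[:400-0,415+25:440+360]=b[:400,:360];cv2.imwrite('pics/rod3.png',o);cv2.imwrite('pics/rk3.png',cv2.resize(im[100:205,275:485],None,fx=3.8,fy=3.8,interpolation=cv2.INTER_CUBIC))
E
```

```text
amber ((325.42193603515625, 146.6920928955078), (33.908714294433594, 35.114410400390625), 4.6471428871154785) [0.5027 0.1115 0.078 ] [0.5024 0.1113 0.086 ]
blue ((382.6045837402344, 154.76315307617188), (32.052730560302734, 34.20576858520508), 32.760250091552734) [0.487  0.1673 0.078 ] [0.4871 0.1659 0.086 ]
green ((439.32879638671875, 162.965576171875), (29.997037887573242, 34.22514724731445), 35.69925308227539) [0.4714 0.2236 0.078 ] [0.4719 0.2209 0.086 ]
[0.05802079 0.05840206] mean centre [0.48707289 0.16748209 0.078     ]
tcp [0.56588093 0.13682666 0.23068564]
scene 0.286 [437.5 119.2]
scene 0.2 [428.8 181. ]
scene 0.156 [424.8 209.3]
  bore [389.  229.4]
  bore [419.6 221. ]
  bore [448.7 213.4]
side 0.286 [256.6 204.6]
side 0.2 [262.2 265.2]
side 0.156 [264.7 292. ]
  bore [320.  313.8]
  bore [332.7 350.6]
  bore [346.2 392. ]
```

View pics/rod3.png

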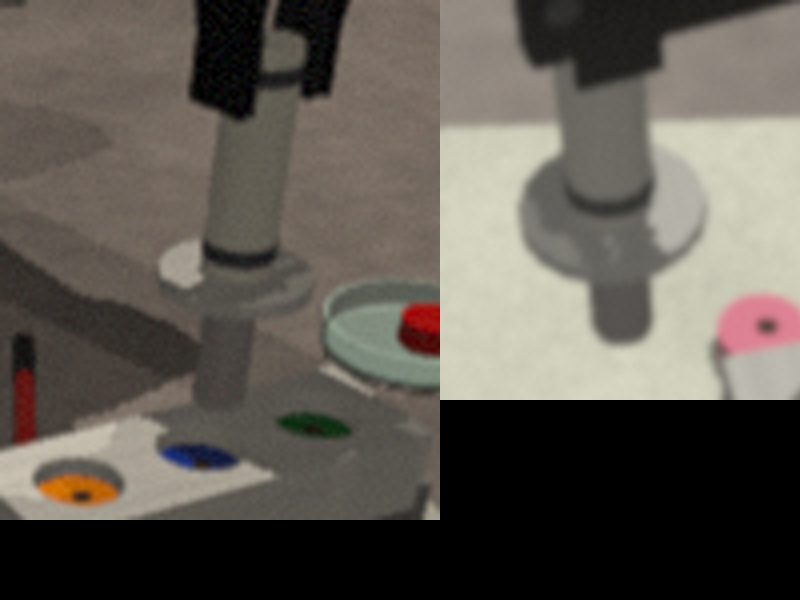

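View pics/rk3.png

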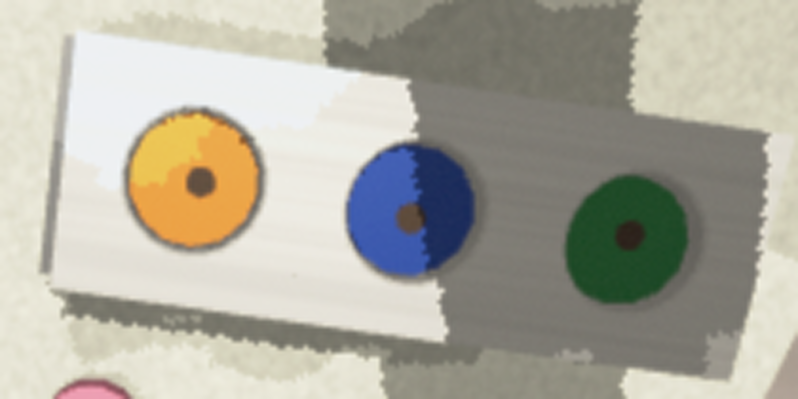

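The rod axis matches the tool axis to within about 1 mm in the fixed views (foot at scene (425,209), side (265,292)). The bore centre is about (0.5025, 0.111). I'll move above it with the foot about 10 mm over the rack.

Request:
drive_tool --deltas '[{"dx":0.004,"dy":0,"dz":0,"wx":0,"wy":0,"wz":0},{"dx":0.014,"dy":0,"dz":0.004,"wx":0,"wy":0,"wz":0},{"dx":0.028,"dy":0.001,"dz":0.012,"wx":0,"wy":0,"wz":0},{"dx":0.042,"dy":0.001,"dz":0.025,"wx":0,"wy":0,"wz":0},{"dx":0.055,"dy":0.001,"dz":0.038,"wx":0,"wy":0,"wz":0},{"dx":0.064,"dy":0.0015,"dz":0.05,"wx":0,"wy":0,"wz":0},{"dx":0.0684,"dy":0.0015,"dz":0.058,"wx":0,"wy":0,"wz":0},{"dx":0.0684,"dy":0.0015,"dz":0.061,"wx":0,"wy":0,"wz":0},{"dx":0.0684,"dy":0.0015,"dz":0.061,"wx":0,"wy":0,"wz":0},{"dx":0.0684,"dy":0.0015,"dz":0.061,"wx":0,"wy":0,"wz":0}]' --gripper 0

```text
time_s: 7.4
tcp_pos: [0.5034, 0.1123, 0.1701]
ee_rot: [[-0.917, -0.399, 0.001], [-0.399, 0.917, 0.0], [-0.001, -0.0, -1.0]]
wrist_force: [-0.3, 0.2, -0.8]
gripper_width: 0.268
```

```bash
python3 - <<'E'
from h import *
delta((.5025,.111,.1165))
a=cv2.resize(cams.capture('scene')[150:280,340:490,::-1],None,fx=2.6,fy=2.6,interpolation=cv2.INTER_CUBIC)
b=cv2.resize(cams.capture('side')[200:400,260:400,::-1],None,fx=2.8,fy=2.8,interpolation=cv2.INTER_CUBIC)
o=np.zeros((600,800,3),np.uint8);o[:a.shape[0],:a.shape[1]]=a;o[:b.shape[0],400:400+b.shape[1]]=b;cv2.imwrite('pics/p4.png',o)
E
```

```text
t 7.4 tool delta [ 0.0014 -0.0008  0.0536] tcp [0.5034 0.1123 0.1701] F [-0.3  0.2 -0.8]
```

View pics/p4.png

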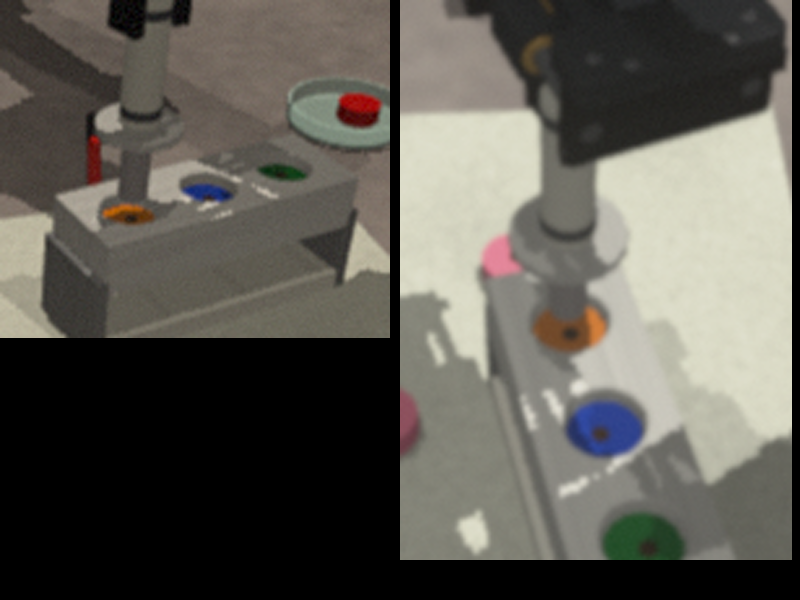

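The rod foot hangs straight above the amber bore (scene crop (133,205), side crop (568,305)). I'll push slowly with a small lateral correction.

Request:
drive_tool --deltas '[{"dx":0.001,"dy":-0.0006,"dz":0.003,"wx":0,"wy":0,"wz":0},{"dx":0.001,"dy":-0.0006,"dz":0.007,"wx":0,"wy":0,"wz":0},{"dx":0.001,"dy":-0.0006,"dz":0.011,"wx":0,"wy":0,"wz":0},{"dx":0.001,"dy":-0.0006,"dz":0.015,"wx":0,"wy":0,"wz":0},{"dx":0.001,"dy":-0.0006,"dz":0.018,"wx":0,"wy":0,"wz":0},{"dx":0.001,"dy":-0.0006,"dz":0.021,"wx":0,"wy":0,"wz":0},{"dx":0.001,"dy":-0.0006,"dz":0.024,"wx":0,"wy":0,"wz":0},{"dx":0.001,"dy":-0.0006,"dz":0.027,"wx":0,"wy":0,"wz":0}]' --gripper 0

```text
time_s: 8.3
tcp_pos: [0.5031, 0.1115, 0.1438]
ee_rot: [[-0.917, -0.399, 0.003], [-0.399, 0.917, 0.001], [-0.003, -0.0, -1.0]]
wrist_force: [0.5, 0.4, 4.8]
gripper_width: 0.265
```

Request:
drive_tool --deltas '[{"dx":0,"dy":0,"dz":0.003,"wx":0,"wy":0,"wz":0},{"dx":0,"dy":0,"dz":0.006,"wx":0,"wy":0,"wz":0},{"dx":0,"dy":0,"dz":0.009,"wx":0,"wy":0,"wz":0},{"dx":0,"dy":0,"dz":0.012,"wx":0,"wy":0,"wz":0},{"dx":0,"dy":0,"dz":0.015,"wx":0,"wy":0,"wz":0},{"dx":0,"dy":0,"dz":0.018,"wx":0,"wy":0,"wz":0},{"dx":0,"dy":0,"dz":0.021,"wx":0,"wy":0,"wz":0},{"dx":0,"dy":0,"dz":0.023,"wx":0,"wy":0,"wz":0},{"dx":0,"dy":0,"dz":0.023,"wx":0,"wy":0,"wz":0}]' --gripper 0

```text
time_s: 9.2
tcp_pos: [0.5017, 0.111, 0.1191]
ee_rot: [[-0.917, -0.398, -0.001], [-0.398, 0.917, -0.0], [0.001, -0.0, -1.0]]
wrist_force: [0.8, 0.5, -0.6]
gripper_width: 0.264
```

```bash
cat > look.py <<'E'
from h import *
import sys
a=cv2.resize(cams.capture('scene')[150:290,340:490,::-1],None,fx=2.6,fy=2.6,interpolation=cv2.INTER_CUBIC)
b=cv2.resize(cams.capture('side')[200:400,260:400,::-1],None,fx=2.8,fy=2.8,interpolation=cv2.INTER_CUBIC)
o=np.zeros((600,800,3),np.uint8);o[:a.shape[0],:a.shape[1]]=a;o[:b.shape[0],400:400+b.shape[1]]=b;cv2.imwrite(sys.argv[1],o)
s=r.sense();print(s['time_s'],s['tcp_pos'],s['wrist_force'])
E
python3 look.py pics/p5.png
```

```text
9.3 [0.50199619 0.11109827 0.11956158] [ 0.1499991  -0.46978356 -1.04196016]
```

View pics/p5.png

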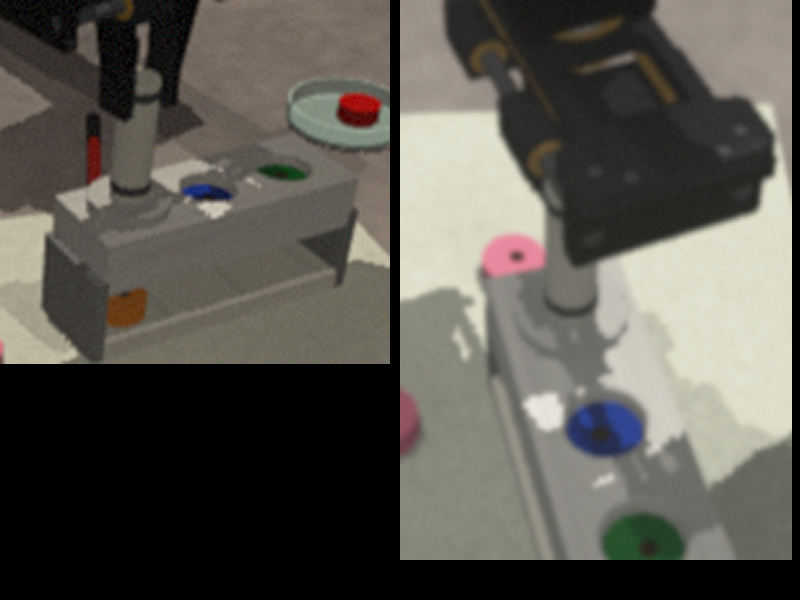

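The amber puck has dropped and shows under the plate at scene crop (127,307). Blue and green look seated. I'll ease down the last 3 mm until the collar touches.

Request:
drive_tool --deltas '[{"dx":0,"dy":0,"dz":0.001,"wx":0,"wy":0,"wz":0},{"dx":0,"dy":0,"dz":0.002,"wx":0,"wy":0,"wz":0},{"dx":0,"dy":0,"dz":0.003,"wx":0,"wy":0,"wz":0},{"dx":0,"dy":0,"dz":0.0035,"wx":0,"wy":0,"wz":0},{"dx":0,"dy":0,"dz":0.0035,"wx":0,"wy":0,"wz":0}]' --gripper 0

```text
time_s: 9.8
tcp_pos: [0.502, 0.1111, 0.1165]
ee_rot: [[-0.917, -0.399, 0.0], [-0.399, 0.917, 0.0], [-0.0, -0.0, -1.0]]
wrist_force: [-1.0, 0.7, 1.9]
gripper_width: 0.27
```

Request:
drive_tool --deltas '[{"dx":0,"dy":0,"dz":0.0005,"wx":0,"wy":0,"wz":0},{"dx":0,"dy":0,"dz":0.001,"wx":0,"wy":0,"wz":0},{"dx":0,"dy":0,"dz":0.001,"wx":0,"wy":0,"wz":0}]' --gripper 0

```text
time_s: 10.1
tcp_pos: [0.5023, 0.1111, 0.1164]
ee_rot: [[-0.917, -0.399, 0.001], [-0.399, 0.917, -0.0], [-0.001, -0.0, -1.0]]
wrist_force: [-2.6, 0.4, 7.3]
gripper_width: 0.265
```

TCP stopped at 0.1164 with 7 N upward, so the collar is on the rack. I'll relax the push, release and look.

Request:
drive_tool --deltas '[{"dx":0,"dy":0,"dz":-0.0008,"wx":0,"wy":0,"wz":0},{"dx":0,"dy":0,"dz":-0.0008,"wx":0,"wy":0,"wz":0}]' --gripper 0

```text
time_s: 10.3
tcp_pos: [0.5021, 0.1111, 0.1164]
ee_rot: [[-0.917, -0.399, 0.001], [-0.399, 0.917, 0.0], [-0.001, -0.0, -1.0]]
wrist_force: [-1.3, 0.3, 5.7]
gripper_width: 0.27
```

Request:
drive_tool --deltas '[{"dx":0,"dy":0,"dz":0,"wx":0,"wy":0,"wz":0},{"dx":0,"dy":0,"dz":0,"wx":0,"wy":0,"wz":0},{"dx":0,"dy":0,"dz":0,"wx":0,"wy":0,"wz":0},{"dx":0,"dy":0,"dz":0,"wx":0,"wy":0,"wz":0},{"dx":0,"dy":0,"dz":0,"wx":0,"wy":0,"wz":0},{"dx":0,"dy":0,"dz":0,"wx":0,"wy":0,"wz":0},{"dx":0,"dy":0,"dz":0,"wx":0,"wy":0,"wz":0},{"dx":0,"dy":0,"dz":0,"wx":0,"wy":0,"wz":0},{"dx":0,"dy":0,"dz":0,"wx":0,"wy":0,"wz":0},{"dx":0,"dy":0,"dz":0,"wx":0,"wy":0,"wz":0}]' --gripper 0.9

```text
time_s: 11.3
tcp_pos: [0.502, 0.1111, 0.1159]
ee_rot: [[-0.917, -0.398, 0.0], [-0.398, 0.917, 0.0], [-0.0, 0.0, -1.0]]
wrist_force: [-0.3, 0.7, -0.0]
gripper_width: 0.89
```

```bash
python3 look.py pics/p6.png
```

```text
11.4 [0.50192583 0.11109326 0.11588303] [ 0.02427678 -0.13815768 -0.45294825]
```

View pics/p6.png

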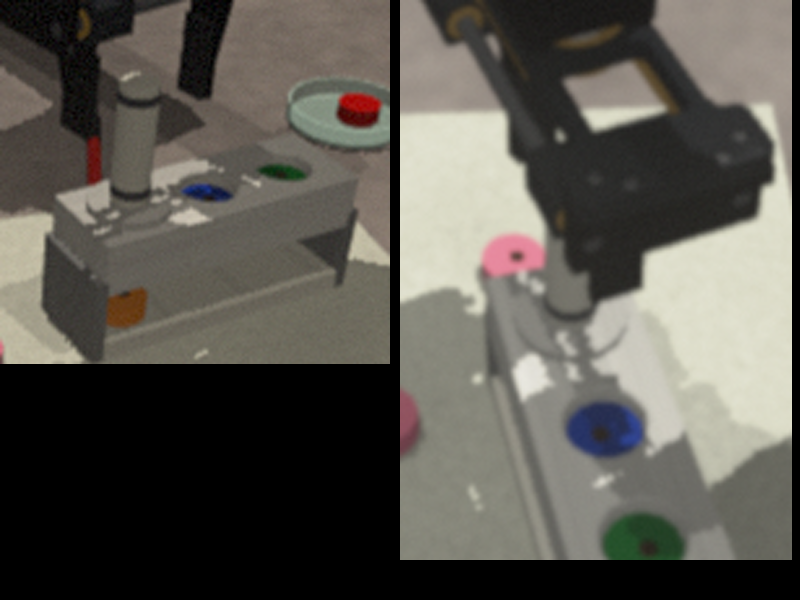

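The fingers are open and clear of the grip. The rod stands with its collar on the rack. I'll rise straight up.

Request:
drive_tool --deltas '[{"dx":0,"dy":0,"dz":-0.005,"wx":0,"wy":0,"wz":0},{"dx":0,"dy":0,"dz":-0.015,"wx":0,"wy":0,"wz":0},{"dx":0,"dy":0,"dz":-0.03,"wx":0,"wy":0,"wz":0},{"dx":0,"dy":0,"dz":-0.05,"wx":0,"wy":0,"wz":0},{"dx":0,"dy":0,"dz":-0.07,"wx":0,"wy":0,"wz":0},{"dx":0,"dy":0,"dz":-0.09,"wx":0,"wy":0,"wz":0},{"dx":0,"dy":0,"dz":-0.11,"wx":0,"wy":0,"wz":0},{"dx":0,"dy":0,"dz":-0.125,"wx":0,"wy":0,"wz":0},{"dx":0,"dy":0,"dz":-0.13,"wx":0,"wy":0,"wz":0},{"dx":0,"dy":0,"dz":-0.13,"wx":0,"wy":0,"wz":0}]' --gripper 0.9

```text
time_s: 12.4
tcp_pos: [0.5022, 0.1113, 0.2469]
ee_rot: [[-0.917, -0.398, 0.002], [-0.398, 0.917, 0.001], [-0.002, 0.0, -1.0]]
wrist_force: [0.3, 0.1, 0.1]
gripper_width: 0.903
```

```bash
python3 look.py pics/p7.png; python3 - <<'E'
from h import *
for n in('scene','side'):
    for z in(.172,.092):print(n,z,proj(cam(n),(.502,.111,z)).round(1))
E
```

```text
12.5 [0.50145465 0.11098905 0.24526112] [-0.39114872 -0.10244378  0.92194253]
scene 0.172 [394.3 180.4]
scene 0.092 [389.9 226.1]
side 0.172 [320.3 267.1]
side 0.092 [320.  311.4]
```

View pics/p7.png

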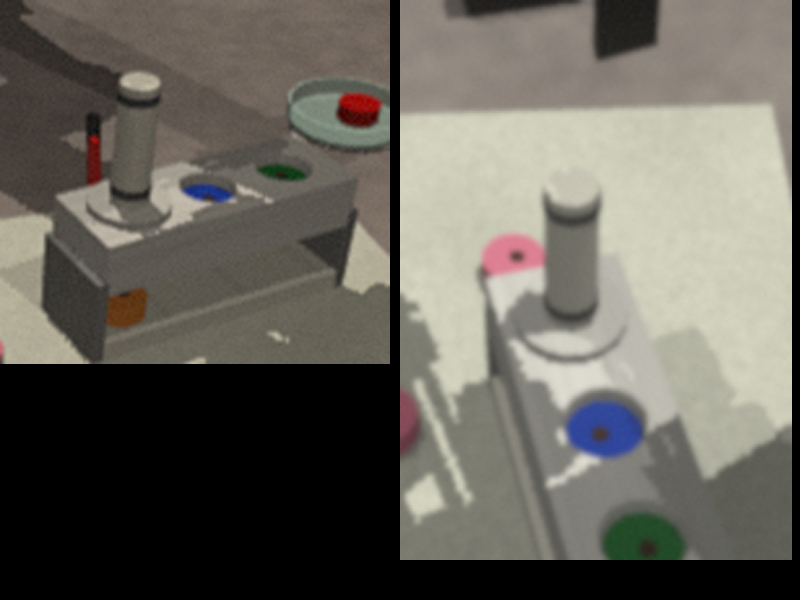

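The rod stands upright: its top is at scene (393.5,181.5), predicted (394.3,180.4). The amber puck is below the plate at scene (389,268), and blue and green are unchanged. I'll make one numeric check of the puck's height, then hand in.

```bash
python3 - <<'E'
from h import *
from station import ticket
im=cams.capture('scene')[:,:,::-1].copy();h=cv2.cvtColor(im,cv2.COLOR_BGR2HSV);m=cv2.inRange(h,(5,140,40),(25,255,255));m[:250]=0;m[290:]=0;m[:,:360]=0;m[:,:]*=(np.arange(640)<420)
_,_,st,ce=cv2.connectedComponentsWithStats(m);print(st[1:],ce[1:].round(1))
for z in(.004,.012,.02):print(z,proj(cam('scene'),(.502,.111,z)).round(1), 'front', proj(cam('scene'),(.518,.107,z)).round(1))
s=r.sense();print(s['time_s'],np.abs(s['joint_velocities']).max())
print(ticket.finish_job())
E
```

```text
[[381 261  15  15 173]] [[388.3 268.4]]
0.004 [385.6 270.7] front [386.  276.7]
0.012 [386.  266.9] front [386.4 272.8]
0.02 [386.3 263. ] front [386.8 268.9]
12.55 0.3822287567160702
the job is handed in; nothing more can be done
None
```

I took the rod from its stand and pushed the amber puck out of its bore into the catch pocket. I then let go, leaving the rod standing upright in that bore, and handed the job in at 12.55 s.

- **Collar:** it rests on the rack. The TCP stopped at 0.1164 m with about 7 N upward; I had expected 0.1165 m.
- **Rod:** after release its top was within about 1.5 px of where an upright rod would show.
- **Amber puck:** its lower edge in the image (row 276) matches a puck lying on the pocket floor (277 predicted). The left edge looks cut off by the rack's end plate. Its visible centre is about 2 px from the prediction.
- **Green and blue pucks:** they look unchanged in their bores.
- **Robot:** the gripper was open and clear above the rod.

The first move call was refused because every row needs all six keys. That call did not move the arm, and I resent it. No final check failed.

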